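Check a hand press with its stepped gauge blade

ROBOT

A 6-joint arm with a two-finger parallel gripper is mounted at the origin on the work surface. World frame = base frame: x ahead of the robot, y to its left, z up, the work surface at z = 0. Lengths are in m, angles in rad, forces in N, time in s.
With the tool pointing down it reaches from about 0.425 to 0.95 m from the base axis. Payload 3.5 kg.
Tool frame: the origin (TCP) lies at the very end of the fingers, on their centre line; the grasp point (between the pads) lies 19 mm behind it; z points along the fingers, y is the direction in which the jaws open and shut (so a half turn about z gives the same grasp; the last joint's range is limited). The gripper opens to 85 mm and grips with 20 to 120 N. Pads are 22 mm wide; open, the fingers measure 114 mm over their backs; the gripper's body (76 mm by 85 mm) begins 54 mm behind the grasp point. The pads swing forward as they close: fully open they stand 13 mm farther back than shut.
Start: joints at [-1.323, 0.286, 1.577, -0, 1.279, -0.15], TCP at [0.262, -0.622, 0.231] pointing down, gripper open.
Joint ranges: [-2.77, 2.77], [-0.9, 2.22], [0.21, 2.48], [-1.53, 4.67], [0.24, 2.81], [-2.84, 2.84]. Speed limits (rad/s): [2.79, 2.79, 3.14, 3.14, 3.14, 3.14].

INTERFACE

Orientations are given as a unit quaternion [x, y, z, w].
In Python, from plant import ctrl, eyes, ticket gives the robot as it stands.
- The arm moves only by the tool send_rows, never from a script. Its arguments are lists of equal length, an entry for each row: "translation": the shift along the tool's x, y, z in units of 30 mm (1.0 is 30 mm), a list of three; "rotation": the turn, a rotation vector about the tool's x, y, z in units of 5 degrees (1.0 is 5 degrees), a list of three; "grip": the finger opening in mm, from 0 to 85.4. A call has 1 to 5 rows; each row shifts and turns the commanded pose from where the row before left it, along the tool's axes as they then stand; what a row does not reach is not made up. A row lasts 1/8 s, in which the tool goes at most 62.5 mm and 10.7 degrees, less where a joint would pass 70% of its speed; a pose out of reach is approached as far as the arm can. A call is refused whole if a number of a shift passes 1 or a number of a turn 1, either way. A call with a gripper value outside its range is refused whole. The fingers move at their own pace and stop on an object; "squeeze" is the grip in N (left out, the last holds). Time passes only in rows, so rows that do not move let the fingers close. It gives the time, the measured TCP pose, the force and the opening at its end, in the units of the state.
- ctrl.get_state(): the state, without advancing time (a new reading comes with each control period).
- eyes.read_camera(name): name is "scene" or "top" or "wrist"; returns a dict with "image" (480x640x3 uint8, blue, green, red), "mtx" (3x3 intrinsics, pixels), "xyz" and "orientation" of the camera in the world; the wrist camera has in their place "hand_eye" (4x4, takes a point from camera to tool coordinates, whose origin is the TCP and whose axes are the flange's). Camera axes: x right, y down, z forward; pixel columns grow to the right and rows downward; lengths in m; the calibration is good to about 2 mm. A picture is of the moment at which its call begins: read the wrist's pose just before it. There is no depth.
- ticket.sign_off(): hands the job in, once; it reports no verdict.
The state is a dict: "time": time; "qpos": joint angles; "dq": joint speeds; "joint_efforts": joint torques, N m; "eef_pos": TCP position; "tcp_rot": TCP orientation; "contact_force": force on the tool from outside, world axes, zero at the start; "wrist_torque": the same for the moment, N m; "opening": opening from 0.0 (shut) to 1.0 (fully open).
Only numpy, scipy, OpenCV 4.12 (cv2) and the standard library are available. Lean on these libraries where they do the work, as an engineer would, in place of code of your own. Each camera call takes 0.05 s, during which the arm holds its last target. There are 200 camera calls.

TASK

The platen of the small hand printing press stands open: close it fully down over the bed. Then take the stepped steel gauge blade by its wooden handle, lay it flat on the bed in front of the platen and slide it, nose first, straight in under the middle of the platen's front edge until its full-thickness part is about two centimetres under that edge and drags snugly (no deeper than four). Finish while still holding the blade there by its handle: do not let go, and leave the pot, candle and jar where they are.

Things in the scene. Friction and masses are not known exactly. Their poses are not given: they have to be found in the camera images.
- press: Fixed hand press: a dark steel bed plate 160 (x) x 260 (y) mm whose flat top is 40 mm above the table, on grey feet. Origin: centre of the underside, on the table. Its own +y points from the open front (mouth) to the hinge at the back; x runs along the front edge. The front part of the bed (y from -130 to -30 mm) is a bare apron on which the blade can slide.
- mouth (a point): Point on the bed's top surface right below the middle of the closed platen's front edge (press frame x 0, y -30, z 40 mm). Axes as the press.
- hinge_line (a point): Middle of the platen's hinge axis (press frame x 0, y +115, z 44 mm); the axis runs along the press's x.
- platen (a joint): Opening angle of the platen in rad: 0 = closed (level), up to 1.3; grows as the front edge swings up and back. Starts at 1.0 to 1.2. Stiff, damped hinge: the platen stays where it is above about 0.9 rad and below about 0.7 rad sinks shut by its own weight in 1 to 2 s. Closed, it does not rest on the bed: a 4 mm gap stays between them.
- platen_bar (a point): Middle of the platen's handle: a round steel crossbar, diameter 12 mm, length 110 mm along the hinge direction, on two posts 44 mm either side. It is 30 mm behind the front edge and 35 mm above the plate's top face: with the platen closed at press frame y 0, z 104 mm.
- blade: Loose stepped steel blade, 0.14 kg, 155 mm long (own y, nose at +y), 30 mm wide (x), lying flat on the table; origin: centre of the underside. Full part, y -77.5 to +32.5 mm, is 6 mm thick; then the top ramps down over 20 mm to a nose 2 mm thick, y 52.5 to 77.5 mm. The nose enters the 4 mm gap freely; the full part lifts the platen 2 mm and drags.
- blade_handle (a point): Centre of the wooden handle block: 22 (x) x 26 (y) x 44 (z) mm, standing upright on the blade from z 6 to 50 mm, centred at blade y -64.5, z 28 mm.
- blade_step (a point): Point on the blade's underside below the front end of the full-thickness part (blade y +32.5 mm). Pushing this point in under the platen takes about 8 to 20 N.
- blade_nose (a point): Point on the blade's underside at the nose tip (blade y +77.5 mm).
- pot: Bystander: terracotta cup, 72 mm wide, 70 mm high; origin under its centre.
- candle: Bystander: white candle, 50 mm wide, 90 mm high; origin under its centre.
- jar: Bystander: amber glass jar with a dark cap, 60 mm wide, 75 mm high; origin under its centre.
- platen_edge (a point): Middle of the lower front edge of the platen, a grey cast plate 130 x 130 x 25 mm with a low rib on top, about 0.9 kg with its handle; this edge lies 145 mm from the hinge axis, the plate begins 15 mm from it. Axes: when closed as the press's, turning with the platen. The blade can lift the plate a few mm and it presses back with about 2 to 10 N.

How it is judged:
By the outcome, as a careful person would: the job done as asked, in the order asked, and still so for the second after the job is handed in, while the arm keeps its last pose, push and grip.
It also fails if it takes over 61 s, if anything falls off the work surface, if the arm or the gripper's body presses on something with over 40 N, if the wrist force passes 120 N, or if a joint passes its speed limit or range.

## Working session

There is one attempt and no reset: what is moved stays moved. The work goes in short steps, Python scripts to look and compute and a tool call to move; the robot and the scene stay as the last step left them, time stands still between calls to the robot, and variables do not carry over. Pictures are saved under pics/ and viewed, about 8 in all and at most 12, crops included, and the job is handed in when it is done.

Besides the shell and the picture viewer there is one more tool, called after "Request:" by a JSON object that holds its "name" and its "arguments", one argument or row to a line. send_rows: Moves the arm, as the interface text tells. Its arguments: {"type":"object","properties":{"translation":{"type":"array"},"rotation":{"type":"array"},"grip":{"type":"array"},"squeeze":{"type":"number"}},"required":["translation","rotation","grip"]}

```bash
ls; mkdir -p pics; python3 - <<'E'
from plant import ctrl, eyes
import cv2
s=ctrl.get_state(); print(s)
for n in ("scene","top"):
    c=eyes.read_camera(n); cv2.imwrite(f"pics/{n}0.png",c["image"]); print(n,c["mtx"],c["xyz"],c["orientation"])
print(eyes.read_camera("wrist")["hand_eye"])
E
```

```text
pics
{'time': 0.0, 'qpos': array([-1.32299542e+00,  2.87200711e-01,  1.57818077e+00,  1.46117743e-05,
        1.27855893e+00, -1.50001107e-01]), 'dq': array([-2.78794592e-04,  1.38272476e-03,  9.10575425e-05, -2.37671005e-04,
       -6.12448718e-04,  2.10080266e-03]), 'joint_efforts': array([-2.44039247e-04, -4.05981517e+01, -2.92625999e+01, -1.30443191e-04,
        5.88085939e-03,  5.96388261e-06]), 'eef_pos': array([ 0.26135926, -0.62164429,  0.22992175]), 'tcp_rot': array([ 9.80284064e-01,  1.97589917e-01, -5.03943133e-05, -1.17281591e-03]), 'contact_force': array([-0.33246163, -0.06320504,  0.59147018]), 'wrist_torque': array([-0.0041612 , -0.06514222, -0.05886645]), 'opening': 1.0010619947046855}
scene [[452.48206727   0.         316.5673726 ]
 [  0.         452.48206727 238.40532487]
 [  0.           0.           1.        ]] [ 1.13474064 -0.31903548  0.46360266] [ 0.74158731  0.47243912 -0.24682361 -0.40734217]
top [[580.10299871   0.         316.67141433]
 [  0.         580.10299871 229.51755258]
 [  0.           0.           1.        ]] [ 0.54180768 -0.02552283  1.26318144] [-0.69962802  0.71360487 -0.0314844   0.01724677]
[[ 8.91414852e-04 -9.62033096e-01 -2.72931360e-01  6.85413987e-02]
 [ 9.99999593e-01  8.18655742e-04  3.80464049e-04 -7.39929105e-04]
 [-1.42582182e-04 -2.72931588e-01  9.62033434e-01 -1.42637270e-01]
 [ 0.00000000e+00  0.00000000e+00  0.00000000e+00  1.00000000e+00]]
```

View pics/top0.png

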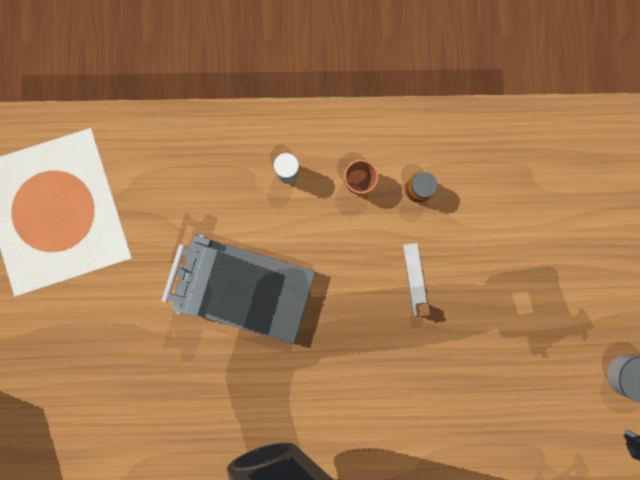

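View pics/scene0.png

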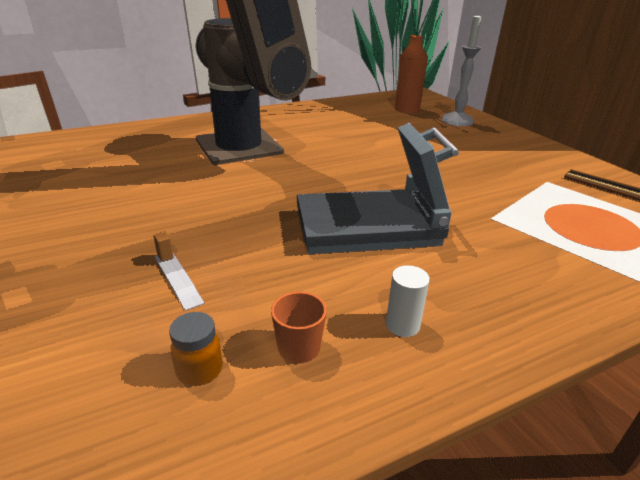

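The top view shows the press at about (165–315, 235–345), with its mouth facing right (world -y). The blade is at (405–428, 243–317), nose up (world +x) and handle at the bottom. The bystanders are at the top, around (287,167), (361,177) and (423,187). The scene view agrees, with the platen open. Next is an enlarged crop.

```bash
python3 - <<'E'
import cv2
im=cv2.imread("pics/top0.png")
a=cv2.resize(im[225:355,155:325],None,fx=4.5,fy=4.5,interpolation=cv2.INTER_CUBIC)[:, :]
b=cv2.resize(im[235:325,395:450],None,fx=6,fy=6,interpolation=cv2.INTER_CUBIC)
cv2.imwrite("pics/cropA.png",a); cv2.imwrite("pics/cropB.png",b); print(a.shape,b.shape)
E
```

```text
(585, 765, 3) (540, 330, 3)
```

View pics/cropA.png

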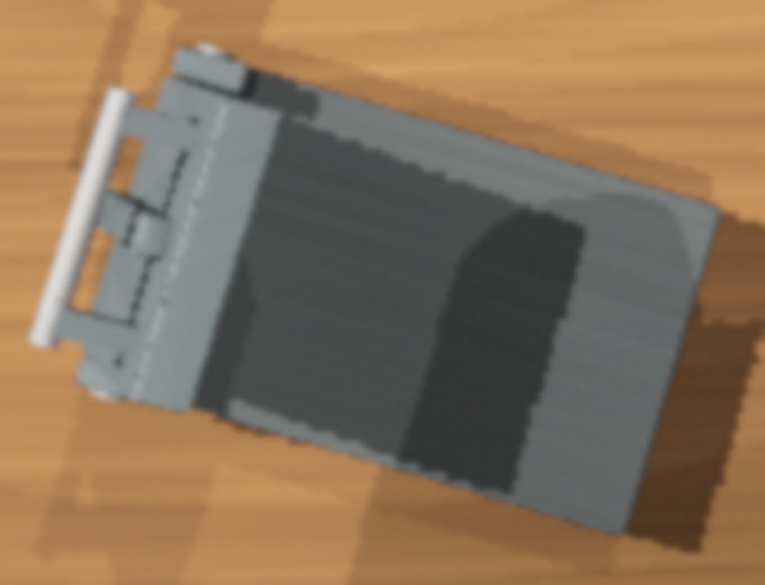

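View pics/cropB.png

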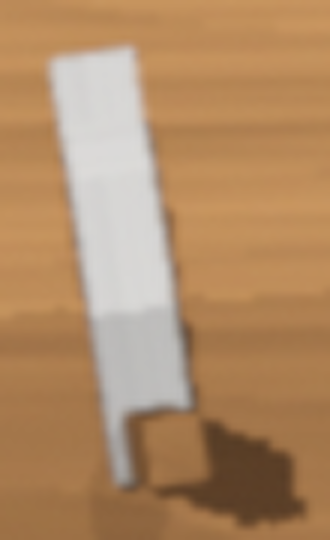

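Crop A shows the bed's front corners at (718,212) and (628,534), the side edges running left from them, and the bar from (118,90) to (42,345). Crop B shows the blade's nose corners at (50,60) and (134,47), its tail-left corner at (118,487), and the handle top at about (145–208, 412–487).

```bash
cat > h.py <<'E'
import numpy as np, cv2
from scipy.spatial.transform import Rotation as R
from scipy.optimize import least_squares
M=np.array([[580.10299871,0,316.67141433],[0,580.10299871,229.51755258],[0,0,1]])
C=np.array([0.54180768,-0.02552283,1.26318144]); RC=R.from_quat([-0.69962802,0.71360487,-0.0314844,0.01724677])
def proj(P):
    p=RC.inv().apply(np.atleast_2d(P)-C)@M.T; return p[:,:2]/p[:,2:]
def ray(px,z):
    d=RC.apply(np.linalg.solve(M,[px[0],px[1],1])); return C+d*(z-C[2])/d[2]
def frame(x,y,th,P,z=0):
    return R.from_euler('z',th).apply(np.atleast_2d(P))+[x,y,z]
E
python3 - <<'E'
from h import *
A=lambda u,v:np.array([155+(u+.5)/4.5-.5,225+(v+.5)/4.5-.5]); B=lambda u,v:np.array([395+(u+.5)/6-.5,235+(v+.5)/6-.5])
f1,f2,s1,s2=A(718,212),A(628,534),A(320,90),A(270,425)
W=[ray(p,.04) for p in (f1,f2,s1,s2)]; print(np.round(W,4)); print("front width",np.linalg.norm(W[0]-W[1]))
loc=lambda x,y,th,P:R.from_euler('z',-th).apply(P-np.array([x,y,.04]))
def e(v):
    L=[loc(*v,w) for w in W]
    return [L[0][0]-.08,L[0][1]+.13,L[1][0]+.08,L[1][1]+.13,L[2][0]-.08,L[3][0]+.08]
r=least_squares(e,[.5,.15,.3]); print("press",r.x,np.degrees(r.x[2]),np.round(r.fun*1000,1))
x,y,th=r.x
b1,b2=A(118,90),A(42,345)
def be(a):
    a=a[0]; d=np.array([0,-.115,.060]) # closed: bar rel hinge (y0-115, z104-44)
    c,s=np.cos(a),np.sin(a); yy=-.115*c+.060*s; zz=.115*s+.060*c
    P=frame(x,y,th,[[.055,.115+yy,.044+zz],[-.055,.115+yy,.044+zz]])
    return (proj(P)-[b1,b2]).ravel()
for a0 in (1.0,1.1,1.2):
    q=least_squares(be,[a0]); print("platen",q.x,q.fun)
print("mouth",frame(x,y,th,[0,-.03,.04]))
# blade
obs=np.array([B(50,60),B(134,47),B(118,487),B(143,412),B(207,412),B(210,482),B(148,490)])
mod=np.array([[-.015,.0775,.002],[.015,.0775,.002],[-.015,-.0775,.006],[-.011,-.0515,.05],[.011,-.0515,.05],[.011,-.0775,.05],[-.011,-.0775,.05]])
q=least_squares(lambda v:(proj(frame(*v,mod))-obs).ravel(),[.5,-.2,0],x_scale=[.1,.1,.1])
print("blade",q.x,np.degrees(q.x[2]),np.round(q.fun,1)); print("handle",frame(*q.x,[0,-.0645,.028]))
for n,p in dict(candle=(287,162),pot=(361,174),jar=(424,184)).items(): print(n,ray(p,.08))
E
```

```text
[[ 0.5372 -0.0439  0.04  ]
 [ 0.3893  0.0007  0.04  ]
 [ 0.5979  0.141   0.04  ]
 [ 0.443   0.1655  0.04  ]]
front width 0.15445560469101932
press [ 0.50339035  0.10203636 -0.308816  ] -17.69385317640521 [-3.5  1.2  2.1 -1.2 -1.8  3.2]
platen [1.1759438] [ 0.58503506 -0.40461408 -0.34636244 -0.37374325]
platen [1.1759438] [ 0.58503506 -0.40461408 -0.34636244 -0.37374325]
platen [1.1759438] [ 0.58503506 -0.40461408 -0.34636245 -0.37374325]
mouth [[0.49427243 0.07345554 0.04      ]]
blade [ 0.51772077 -0.26389505 -1.4552945 ] -83.38223298746406 [ 0.3 -0.4 -0.1 -0.1 -0.3 -0.5 -0.4  0.9 -0.7 -0.5  0.6  0.2  0.6  0.4]
handle [[ 0.45365053 -0.27132837  0.028     ]]
candle [0.76378461 0.00805683 0.08      ]
pot [ 0.73622544 -0.14393434  0.08      ]
jar [ 0.71316619 -0.27360195  0.08      ]
```

Measurements agree with the given sizes: the fit residuals are 1–3 mm, and the platen is at 1.18 rad. The press is at (0.503, 0.102) with yaw -17.7°, and the blade handle is at (0.454, -0.271) with blade yaw -83.4°. I'll push the bar from behind with closed fingers. A small planning helper comes first.

```bash
cat > plan.py <<'E'
import sys
from h import *
from plant import ctrl
PX,PY,PT=.5034,.1020,np.radians(-17.7)
def press(x,y,z): return frame(PX,PY,PT,[x,y,z])[0]
def plan(wps):
    """wps: list of (world xyz, yaw of tool x deg); tool pointing down. Prints rows."""
    s=ctrl.get_state(); p=s["eef_pos"]; Rt=R.from_quat(s["tcp_rot"])
    m=Rt.as_matrix(); print("t",round(s["time"],2),"at",np.round(p,4),"yaw",np.round(np.degrees(np.arctan2(m[1,0],m[0,0])),2),"tilt",np.round(m[:2,2],4),"F",np.round(s["contact_force"],1),"open",round(s["opening"]*85.4,1))
    for tgt,yaw in wps:
        Rg=R.from_euler('z',yaw,degrees=True)*R.from_euler('x',180,degrees=True)
        rv=(Rt.inv()*Rg).as_rotvec(degrees=True)/5
        n=1
        while True:
            T=[];Q=[];ok=True;Rc=Rt
            for i in range(n):
                d=Rc.inv().apply((np.array(tgt)-p)/n)/.03
                T.append(np.round(d,2).tolist()); Q.append(np.round(rv/n,2).tolist()); ok&=max(abs(d))<=1 and max(abs(rv/n))<=1
                Rc=Rc*R.from_rotvec(rv/n*5,degrees=True)
            if ok: break
            n+=1
        print("->",np.round(tgt,4),yaw,"rows",n)
        if max(abs(rv))<.1: print("  each",T[0],Q[0])
        else:
            for i in range(0,n,5): print("  T",T[i:i+5],"Q",Q[i])
        p=np.array(tgt);Rt=Rg
E
python3 - <<'E'
from plan import *
plan([([.47,-.2,.26],22.8),(press(0,.178,.26),72.3),(press(0,.178,.148),72.3),(press(0,.066,.148),72.3)])
E
```

```text
t 0.15 at [ 0.2614 -0.6218  0.2302] yaw 22.79 tilt [-0.0005  0.0018] F [ 0.2  0.7 -0.3] open 86.0
-> [ 0.47 -0.2   0.26] 22.8 rows 12
  each [0.99, -0.86, -0.08] [-0.0, -0.0, -0.0]
-> [0.5575 0.2716 0.26  ] 72.3 rows 16
  T [[0.55, -0.84, 0.0], [0.59, -0.8, 0.0], [0.64, -0.77, 0.0], [0.68, -0.74, 0.0], [0.71, -0.7, 0.0]] Q [0.0, 0.0, -0.62]
  T [[0.75, -0.66, 0.0], [0.79, -0.62, 0.0], [0.82, -0.57, 0.0], [0.85, -0.53, 0.0], [0.88, -0.48, 0.0]] Q [0.0, 0.0, -0.62]
  T [[0.9, -0.43, 0.0], [0.92, -0.38, 0.0], [0.94, -0.33, 0.0], [0.96, -0.28, 0.0], [0.97, -0.23, 0.0]] Q [0.0, 0.0, -0.62]
  T [[0.98, -0.18, 0.0]] Q [0.0, 0.0, -0.62]
-> [0.5575 0.2716 0.148 ] 72.3 rows 4
  each [0.0, -0.0, 0.93] [0.0, 0.0, 0.0]
-> [0.5235 0.1649 0.148 ] 72.3 rows 4
  each [-0.93, 0.0, 0.0] [0.0, 0.0, 0.0]
```

Request:
{"name": "send_rows", "arguments": {
  "translation": [
    [1,-0.86,-0.1],
    [1,-0.86,-0.1],
    [1,-0.86,-0.1],
    [1,-0.86,-0.1],
    [1,-0.86,-0.1]
  ],
  "rotation": [
    [0,0,0],
    [0,0,0],
    [0,0,0],
    [0,0,0],
    [0,0,0]
  ],
  "grip": [0,0,0,0,0],
  "squeeze": 40
}}

```text
time: 0.78
eef_pos: [0.3502, -0.4438, 0.246]
tcp_rot: [0.98, 0.197, -0.0, -0.0]
contact_force: [-0.1, -0.6, 0.1]
opening: 0.001
```

Request:
{"name": "send_rows", "arguments": {
  "translation": [
    [1,-0.86,-0.1],
    [1,-0.86,-0.1],
    [1,-0.86,-0.1],
    [1,-0.86,-0.1],
    [1,-0.86,-0.1]
  ],
  "rotation": [
    [0,0,0],
    [0,0,0],
    [0,0,0],
    [0,0,0],
    [0,0,0]
  ],
  "grip": [0,0,0,0,0]
}}

```text
time: 1.4
eef_pos: [0.4384, -0.2668, 0.2611]
tcp_rot: [0.98, 0.198, -0.0, -0.0]
contact_force: [0.8, -0.6, -0.3]
opening: 0.001
```

Request:
{"name": "send_rows", "arguments": {
  "translation": [
    [1,-0.86,0],
    [1,-0.86,0],
    [0.55,-0.84,0],
    [0.59,-0.8,0],
    [0.64,-0.77,0]
  ],
  "rotation": [
    [0,0,0],
    [0,0,0],
    [0,0,-0.62],
    [0,0,-0.62],
    [0,0,-0.62]
  ],
  "grip": [0,0,0,0,0]
}}

```text
time: 2.02
eef_pos: [0.4899, -0.1078, 0.261]
tcp_rot: [0.961, 0.277, -0.0, -0.0]
contact_force: [-0.1, -0.5, 0.4]
opening: -0.002
```

Request:
{"name": "send_rows", "arguments": {
  "translation": [
    [0.68,-0.74,0],
    [0.71,-0.7,0],
    [0.75,-0.66,0],
    [0.79,-0.62,0],
    [0.82,-0.57,0]
  ],
  "rotation": [
    [0,0,-0.62],
    [0,0,-0.62],
    [0,0,-0.62],
    [0,0,-0.62],
    [0,0,-0.62]
  ],
  "grip": [0,0,0,0,0]
}}

```text
time: 2.65
eef_pos: [0.517, 0.0397, 0.261]
tcp_rot: [0.915, 0.404, -0.0, -0.0]
contact_force: [0.3, -0.2, 0.9]
opening: -0.004
```

Request:
{"name": "send_rows", "arguments": {
  "translation": [
    [0.85,-0.53,0],
    [0.88,-0.48,0],
    [0.9,-0.43,0],
    [0.92,-0.38,0],
    [0.94,-0.33,0]
  ],
  "rotation": [
    [0,0,-0.62],
    [0,0,-0.62],
    [0,0,-0.62],
    [0,0,-0.62],
    [0,0,-0.62]
  ],
  "grip": [0,0,0,0,0]
}}

```text
time: 3.28
eef_pos: [0.5447, 0.1869, 0.2609]
tcp_rot: [0.852, 0.524, -0.0, -0.0]
contact_force: [0.5, 0.2, -0.3]
opening: 0.004
```

Request:
{"name": "send_rows", "arguments": {
  "translation": [
    [0.96,-0.28,0],
    [0.97,-0.23,0],
    [0.98,-0.18,0],
    [0,0,0]
  ],
  "rotation": [
    [0,0,-0.62],
    [0,0,-0.62],
    [0,0,-0.62],
    [0,0,0]
  ],
  "grip": [0,0,0,0]
}}

```text
time: 3.78
eef_pos: [0.5608, 0.2756, 0.2606]
tcp_rot: [0.806, 0.591, -0.0, -0.0]
contact_force: [-1.2, -0.1, 0.3]
opening: 0.001
```

```bash
python3 - <<'E'
from plan import *
from plant import eyes
plan([(press(0,.178,.148),72.3),(press(0,.064,.148),72.3)])
a=eyes.read_camera("top")["image"]; b=eyes.read_camera("scene")["image"]
a=cv2.resize(a[180:420,120:440],(640,480));
cv2.imwrite("pics/c1.png",np.hstack([cv2.resize(a,(400,300)),cv2.resize(b[60:360,200:600],(400,300))]))
E
```

```text
t 3.77 at [0.5608 0.2756 0.2606] yaw 72.52 tilt [-0.001  -0.0002] F [-1.2 -0.1  0.3] open 0.1
-> [0.5575 0.2716 0.148 ] 72.3 rows 4
  each [-0.04, -0.02, 0.94] [-0.0, 0.0, 0.01]
-> [0.5229 0.163  0.148 ] 72.3 rows 4
  each [-0.95, 0.0, 0.0] [0.0, 0.0, 0.0]
```

View pics/c1.png

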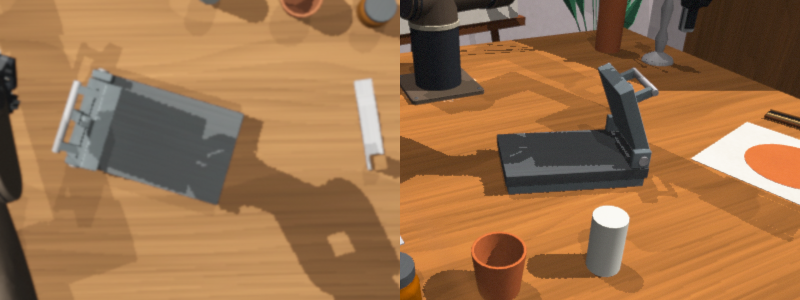

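The arm is at the far left, behind the bar, which runs from (55,150) to (80,85) in the left half of the picture. The scene half shows the fingers behind the press. I'll lower and push.

Request:
{"name": "send_rows", "arguments": {
  "translation": [
    [-0.04,0,0.94],
    [-0.04,0,0.94],
    [-0.04,0,0.94],
    [-0.04,0,0.94]
  ],
  "rotation": [
    [0,0,0],
    [0,0,0],
    [0,0,0],
    [0,0,0]
  ],
  "grip": [0,0,0,0]
}}

```text
time: 4.38
eef_pos: [0.5596, 0.2683, 0.1478]
tcp_rot: [0.808, 0.59, -0.0, 0.0]
contact_force: [0.3, 0.4, 0.5]
opening: -0.002
```

Request:
{"name": "send_rows", "arguments": {
  "translation": [
    [-0.5,0,0],
    [-0.5,0,0],
    [-0.5,0,0],
    [-0.5,0,0],
    [-0.5,0,0]
  ],
  "rotation": [
    [0,0,0],
    [0,0,0],
    [0,0,0],
    [0,0,0],
    [0,0,0]
  ],
  "grip": [0,0,0,0,0]
}}

```text
time: 5.0
eef_pos: [0.5372, 0.1971, 0.1492]
tcp_rot: [0.807, 0.591, 0.001, 0.001]
contact_force: [1.2, 1.0, -1.9]
opening: -0.004
```

Request:
{"name": "send_rows", "arguments": {
  "translation": [
    [-0.5,0,0],
    [-0.5,0,0],
    [-0.4,0,0],
    [-0.4,0,0]
  ],
  "rotation": [
    [0,0,0],
    [0,0,0],
    [0,0,0],
    [0,0,0]
  ],
  "grip": [0,0,0,0]
}}

```text
time: 5.5
eef_pos: [0.5204, 0.1457, 0.1486]
tcp_rot: [0.807, 0.591, -0.0, 0.0]
contact_force: [0.5, 0.0, 0.3]
opening: 0.003
```

Request:
{"name": "send_rows", "arguments": {
  "translation": [
    [0,0,-0.9],
    [0,0,-0.9],
    [0,0,-0.9],
    [0,0,-0.9]
  ],
  "rotation": [
    [0,0,0],
    [0,0,0],
    [0,0,0],
    [0,0,0]
  ],
  "grip": [0,0,0,0]
}}

```text
time: 6.0
eef_pos: [0.5205, 0.1462, 0.2575]
tcp_rot: [0.807, 0.591, -0.0, 0.0]
contact_force: [0.2, 1.2, -0.2]
opening: 0.004
```

```bash
python3 - <<'E'
from plan import *
from plant import eyes
h=frame(.5177,-.2639,np.radians(-83.4),[0,-.0645,0])[0]
plan([([.47,-.12,.2],30),(h+[0,0,.13],6.6)])
b=eyes.read_camera("scene")["image"]
cv2.imwrite("pics/c2.png",cv2.resize(b[60:300,200:520],(480,360)))
E
```

```text
t 6.0 at [0.5205 0.1462 0.2575] yaw 72.4 tilt [-0.0001 -0.0004] F [ 0.2  1.2 -0.2] open 0.4
-> [ 0.47 -0.12  0.2 ] 30 rows 9
  T [[-1.0, 0.12, 0.21], [-0.98, 0.2, 0.21], [-0.96, 0.28, 0.21], [-0.94, 0.36, 0.21], [-0.9, 0.44, 0.21]] Q [0.0, 0.0, 0.94]
  T [[-0.87, 0.51, 0.21], [-0.82, 0.58, 0.21], [-0.77, 0.64, 0.21], [-0.72, 0.7, 0.21]] Q [0.0, 0.0, 0.94]
-> [ 0.4536 -0.2713  0.13  ] 6.6 rows 5
  T [[-0.6, 0.82, 0.47], [-0.53, 0.87, 0.47], [-0.46, 0.91, 0.47], [-0.38, 0.94, 0.47], [-0.3, 0.97, 0.47]] Q [-0.0, -0.0, 0.94]
```

View pics/c2.png

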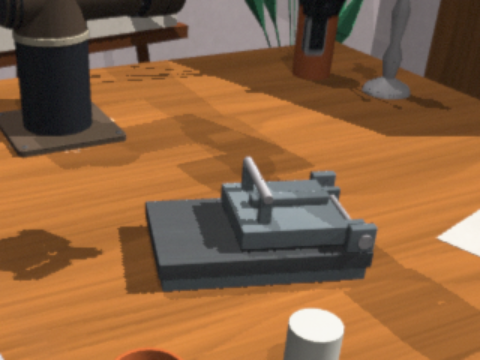

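The platen now lies level and shut over the bed, with its bar at (258,185). On to the blade, opening the gripper on the way.

Request:
{"name": "send_rows", "arguments": {
  "translation": [
    [-1,0.12,0],
    [-0.98,0.2,0],
    [-0.96,0.28,0.2],
    [-0.94,0.36,0.3],
    [-0.9,0.44,0.3]
  ],
  "rotation": [
    [0,0,0.94],
    [0,0,0.94],
    [0,0,0.94],
    [0,0,0.94],
    [0,0,0.94]
  ],
  "grip": [0,0,60,60,60]
}}

```text
time: 6.68
eef_pos: [0.4922, -0.0024, 0.2317]
tcp_rot: [0.911, 0.413, -0.0, 0.0]
contact_force: [0.5, -0.2, -1.3]
opening: 0.635
```

Request:
{"name": "send_rows", "arguments": {
  "translation": [
    [-0.87,0.51,0.3],
    [-0.82,0.58,0.4],
    [-0.77,0.64,0.4],
    [-0.72,0.7,0.4]
  ],
  "rotation": [
    [0,0,0.94],
    [0,0,0.94],
    [0,0,0.94],
    [0,0,0.94]
  ],
  "grip": [60,60,60,60]
}}

```text
time: 7.18
eef_pos: [0.4696, -0.1207, 0.1866]
tcp_rot: [0.966, 0.258, -0.0, 0.0]
contact_force: [0.3, -0.5, -0.5]
opening: 0.7
```

Request:
{"name": "send_rows", "arguments": {
  "translation": [
    [-0.6,0.82,0.2],
    [-0.53,0.87,0.2],
    [-0.46,0.91,0.2],
    [-0.38,0.94,0.2],
    [-0.3,0.97,0.2]
  ],
  "rotation": [
    [0,0,0.94],
    [0,0,0.94],
    [0,0,0.94],
    [0,0,0.94],
    [0,0,0.94]
  ],
  "grip": [60,60,60,60,60]
}}

```text
time: 7.8
eef_pos: [0.4536, -0.2723, 0.1567]
tcp_rot: [0.998, 0.056, -0.0, -0.0]
contact_force: [0.6, 0.3, 0.2]
opening: 0.702
```

Request:
{"name": "send_rows", "arguments": {
  "translation": [
    [0,0,0],
    [0,0,0]
  ],
  "rotation": [
    [0,0,0],
    [0,0,0]
  ],
  "grip": [60,60]
}}

```text
time: 8.05
eef_pos: [0.4539, -0.2708, 0.1571]
tcp_rot: [0.998, 0.058, -0.0, -0.0]
contact_force: [-0.4, 0.1, 0.4]
opening: 0.703
```

```bash
python3 - <<'E'
from plan import *
from plant import eyes
h=frame(.5177,-.2639,np.radians(-83.4),[0,-.0645,0])[0]
plan([(h+[0,0,.012],6.6)])
s=ctrl.get_state(); c=eyes.read_camera("wrist"); Rt=R.from_quat(s["tcp_rot"])
X=c["hand_eye"]; print(c["mtx"])
def pw(P):
    t=Rt.inv().apply(np.atleast_2d(P)-s["eef_pos"]); q=(t-X[:3,3])@X[:3,:3]@c["mtx"].T; return q[:,:2]/q[:,2:]
im=c["image"]
P=frame(.5177,-.2639,np.radians(-83.4),[[-.011,-.0515,.05],[.011,-.0515,.05],[.011,-.0775,.05],[-.011,-.0775,.05],[.015,.0325,.006],[-.015,.0325,.006],[-.015,.0775,.002],[.015,.0775,.002]])
u=pw(P); print(np.round(u,0).tolist())
for q in u: cv2.circle(im,tuple(int(v) for v in np.round(q)),3,(0,255,0),1)
cv2.imwrite("pics/w1.png",im)
E
```

```text
t 8.05 at [ 0.4539 -0.2708  0.1571] yaw 6.62 tilt [-0.0006  0.0008] F [-0.4  0.1  0.4] open 60.0
-> [ 0.4536 -0.2713  0.012 ] 6.6 rows 5
  each [-0.0, 0.0, 0.97] [-0.0, 0.0, 0.0]
[[414.01973416   0.         316.7827897 ]
 [  0.         414.01973416 239.57594064]
 [  0.           0.           1.        ]]
[[301.0, 216.0], [336.0, 216.0], [336.0, 256.0], [301.0, 256.0], [341.0, 78.0], [296.0, 78.0], [295.0, 4.0], [342.0, 4.0]]
```

View pics/w1.png

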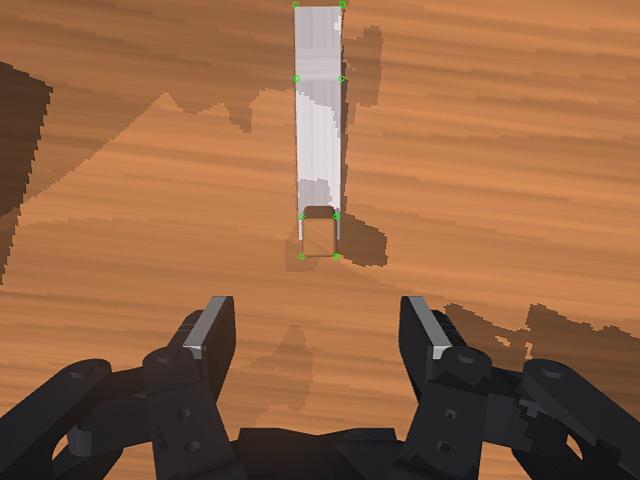

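The predicted corners (green) land on the blade and handle within 1–2 px: nose (295–342, 4) and handle top (301–336, 216–256). The blade pose is good, so I'll lower and grip.

Request:
{"name": "send_rows", "arguments": {
  "translation": [
    [0,0,1],
    [0,0,1],
    [0,0,1],
    [0,0,1],
    [0,0,0.8]
  ],
  "rotation": [
    [0,0,0],
    [0,0,0],
    [0,0,0],
    [0,0,0],
    [0,0,0]
  ],
  "grip": [60,60,60,60,60]
}}

```text
time: 8.72
eef_pos: [0.4543, -0.2699, 0.0126]
tcp_rot: [0.998, 0.059, -0.0, -0.0]
contact_force: [1.0, -0.1, 0.5]
opening: 0.705
```

Request:
{"name": "send_rows", "arguments": {
  "translation": [
    [0,0,0],
    [0,0,0],
    [0,0,0],
    [0,0,0],
    [0,0,0]
  ],
  "rotation": [
    [0,0,0],
    [0,0,0],
    [0,0,0],
    [0,0,0],
    [0,0,0]
  ],
  "grip": [10,10,10,10,10],
  "squeeze": 90
}}

```text
time: 9.35
eef_pos: [0.4552, -0.2718, 0.015]
tcp_rot: [0.998, 0.057, 0.001, 0.001]
contact_force: [-0.0, 2.2, 5.9]
opening: 0.243
```

Request:
{"name": "send_rows", "arguments": {
  "translation": [
    [0,0,-0.6],
    [0,0,-0.8],
    [0,0,-0.8],
    [0,0,-0.8]
  ],
  "rotation": [
    [0,0,0],
    [0,0,0],
    [0,0,0],
    [0,0,0]
  ],
  "grip": [10,10,10,10]
}}

```text
time: 9.85
eef_pos: [0.454, -0.2712, 0.1048]
tcp_rot: [0.998, 0.057, -0.0, 0.0]
contact_force: [-0.3, -0.1, -0.7]
opening: 0.247
```

```bash
python3 - <<'E'
from plan import *
plan([([.45,-.20,.12],40),(press(0,-.185,.075),72.3)])
E
```

```text
t 9.85 at [ 0.454  -0.2712  0.1048] yaw 6.59 tilt [-0.0002 -0.0003] F [-0.3 -0.1 -0.7] open 21.1
-> [ 0.45 -0.2   0.12] 40 rows 7
  T [[0.02, -0.34, -0.07], [0.05, -0.34, -0.07], [0.08, -0.33, -0.07], [0.1, -0.32, -0.07], [0.13, -0.31, -0.07]] Q [0.0, 0.0, -0.95]
  T [[0.16, -0.3, -0.07], [0.18, -0.29, -0.07]] Q [0.0, 0.0, -0.95]
-> [ 0.4472 -0.0742  0.075 ] 72.3 rows 7
  T [[0.37, -0.47, 0.21], [0.41, -0.44, 0.21], [0.44, -0.4, 0.21], [0.48, -0.36, 0.21], [0.5, -0.32, 0.21]] Q [0.0, 0.0, -0.92]
  T [[0.53, -0.28, 0.21], [0.55, -0.24, 0.21]] Q [0.0, 0.0, -0.92]
```

Gripped: the opening reads 21 mm on the 22 mm handle. Now I'll carry and turn it to a pose in front of the mouth.

Request:
{"name": "send_rows", "arguments": {
  "translation": [
    [0.02,-0.34,-0.07],
    [0.05,-0.34,-0.07],
    [0.08,-0.33,-0.07],
    [0.1,-0.32,-0.07],
    [0.13,-0.31,-0.07]
  ],
  "rotation": [
    [0,0,-0.95],
    [0,0,-0.95],
    [0,0,-0.95],
    [0,0,-0.95],
    [0,0,-0.95]
  ],
  "grip": [10,10,10,10,10]
}}

```text
time: 10.48
eef_pos: [0.4513, -0.2201, 0.1146]
tcp_rot: [0.965, 0.263, -0.0, 0.0]
contact_force: [-0.5, 0.8, -0.4]
opening: 0.241
```

Request:
{"name": "send_rows", "arguments": {
  "translation": [
    [0.16,-0.3,0],
    [0.18,-0.29,0],
    [0.37,-0.47,0],
    [0.41,-0.44,0.1],
    [0.44,-0.4,0.1]
  ],
  "rotation": [
    [0,0,-0.95],
    [0,0,-0.95],
    [0,0,-0.92],
    [0,0,-0.92],
    [0,0,-0.92]
  ],
  "grip": [10,10,10,10,10]
}}

```text
time: 11.1
eef_pos: [0.449, -0.1458, 0.1085]
tcp_rot: [0.892, 0.452, 0.0, 0.0]
contact_force: [0.3, -0.3, -1.8]
opening: 0.246
```

Request:
{"name": "send_rows", "arguments": {
  "translation": [
    [0.48,-0.36,0.2],
    [0.5,-0.32,0.2],
    [0.2,-0.28,0.3],
    [0.2,-0.24,0.3],
    [0,0,0]
  ],
  "rotation": [
    [0,0,-0.92],
    [0,0,-0.92],
    [0,0,-0.92],
    [0,0,-0.92],
    [0,0,0]
  ],
  "grip": [10,10,10,10,10]
}}

```text
time: 11.72
eef_pos: [0.4387, -0.0923, 0.0776]
tcp_rot: [0.809, 0.588, -0.001, -0.001]
contact_force: [-0.8, -1.1, -1.5]
opening: 0.244
```

```bash
cat > look.py <<'E'
from plan import *
from plant import eyes
def wristlook(name,dz=.015,crop=None):
    """draw predicted blade (from TCP; handle centre at TCP) and press mouth features on the wrist picture"""
    s=ctrl.get_state(); c=eyes.read_camera("wrist"); Rt=R.from_quat(s["tcp_rot"]); X=c["hand_eye"]; im=c["image"]
    def pw(P):
        t=Rt.inv().apply(np.atleast_2d(P)-s["eef_pos"]); q=(t-X[:3,3])@X[:3,:3]@c["mtx"].T; return q[:,:2]/q[:,2:]
    m=Rt.as_matrix(); yaw=np.arctan2(m[1,0],m[0,0])-np.pi/2
    o=s["eef_pos"]-R.from_euler('z',yaw).apply([0,-.0645,dz])
    bl=frame(o[0],o[1],yaw,[[.015,.0325,.006],[-.015,.0325,.006],[-.015,.0775,.002],[.015,.0775,.002]],o[2])
    pr=np.array([press(*v) for v in [(-.065,-.03,.069),(.065,-.03,.069),(-.065,-.03,.044),(.065,-.03,.044),(-.08,-.13,.04),(.08,-.13,.04),(-.055,0,.104),(.055,0,.104)]])
    ub,up=pw(bl),pw(pr); print("blade px",np.round(ub).astype(int).tolist()); print("press px",np.round(up).astype(int).tolist())
    for U,col in ((ub,(0,255,0)),(up,(0,0,255))):
        for q in U: cv2.circle(im,tuple(int(v) for v in np.round(q)),3,col,1)
    cv2.imwrite(name,im)
E
python3 - <<'E'
from look import *
plan([(press(0,-.19,.062),72.3)])
wristlook("pics/w2.png")
E
```

```text
t 11.72 at [ 0.4387 -0.0923  0.0776] yaw 72.04 tilt [-0.0017  0.0005] F [-0.8 -1.1 -1.5] open 20.9
-> [ 0.4456 -0.079   0.062 ] 72.3 rows 1
  each [0.49, 0.08, 0.52] [-0.02, 0.0, -0.05]
blade px [[365, 36], [275, 36], [272, -119], [368, -119]]
press px [[97, -265], [558, -268], [134, -199], [517, -202], [132, 109], [518, 108], [28, -654], [636, -660]]
```

View pics/w2.png

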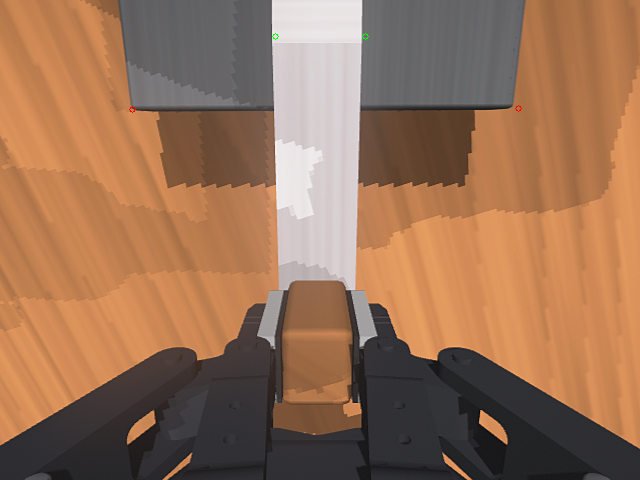

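The press markers (red) sit on the bed's front corners at (132,109) and (517,108). The blade is within about 1 mm sideways, and its step line is at row 42 rather than 36, so it is about 2 mm further back than predicted. Next I'll move forward and lower onto the bed.

Request:
{"name": "send_rows", "arguments": {
  "translation": [
    [0.25,0.04,0.2],
    [0.24,0.04,0.2],
    [0,0,0.1],
    [0,0,0.1],
    [0,0,0]
  ],
  "rotation": [
    [0,0,-0.03],
    [0,0,-0.03],
    [0,0,0],
    [0,0,0],
    [0,0,0]
  ],
  "grip": [10,10,10,10,10]
}}

```text
time: 12.4
eef_pos: [0.4463, -0.0797, 0.0597]
tcp_rot: [0.807, 0.59, -0.0, -0.0]
contact_force: [0.2, -0.5, -1.8]
opening: 0.247
```

Request:
{"name": "send_rows", "arguments": {
  "translation": [
    [0,0,0.05],
    [0,0,0.05],
    [0,0,0]
  ],
  "rotation": [
    [0,0,0],
    [0,0,0],
    [0,0,0]
  ],
  "grip": [10,10,10],
  "squeeze": 110
}}

```text
time: 12.78
eef_pos: [0.4464, -0.0797, 0.0569]
tcp_rot: [0.807, 0.59, -0.0, -0.0]
contact_force: [0.2, -0.5, -2.2]
opening: 0.242
```

Request:
{"name": "send_rows", "arguments": {
  "translation": [
    [0,0,0.04],
    [0,0,0]
  ],
  "rotation": [
    [0,0,0],
    [0,0,0]
  ],
  "grip": [10,10]
}}

```text
time: 13.02
eef_pos: [0.4465, -0.0797, 0.0557]
tcp_rot: [0.807, 0.59, -0.0, -0.0]
contact_force: [0.3, -0.1, -1.1]
opening: 0.244
```

Request:
{"name": "send_rows", "arguments": {
  "translation": [
    [0,0,0.04],
    [0,0,0]
  ],
  "rotation": [
    [0,0,0],
    [0,0,0]
  ],
  "grip": [10,10]
}}

```text
time: 13.28
eef_pos: [0.4467, -0.0798, 0.055]
tcp_rot: [0.807, 0.59, 0.0, 0.0]
contact_force: [-1.0, -0.3, 2.0]
opening: 0.245
```

```bash
python3 - <<'E'
from look import *
plan([(press(0,-.105,.054),72.3)])
s=eyes.read_camera("scene"); im=s["image"]
def ps(P):
    p=R.from_quat(s["orientation"]).inv().apply(np.atleast_2d(P)-s["xyz"])@s["mtx"].T; return p[:,:2]/p[:,2:]
print(ps([press(0,-.13,.04),press(0,-.03,.04)]))
u=ps([press(0,-.08,.04)])[0].astype(int)
x0,y0=u[0]-80,u[1]-60
cv2.imwrite("pics/s3.png",cv2.resize(im[y0:y0+120,x0:x0+160],(800,600),interpolation=cv2.INTER_CUBIC)); print(x0,y0)
E
```

```text
t 13.28 at [ 0.4467 -0.0798  0.055 ] yaw 72.35 tilt [ 0.0001 -0.0001] F [-1.  -0.3  2. ] open 20.9
-> [0.4715 0.002  0.054 ] 72.3 rows 3
  each [0.95, -0.01, 0.01] [0.0, 0.0, 0.0]
[[300.71772612 213.58983799]
 [353.18025551 210.82163953]]
247 152
```

View pics/s3.png

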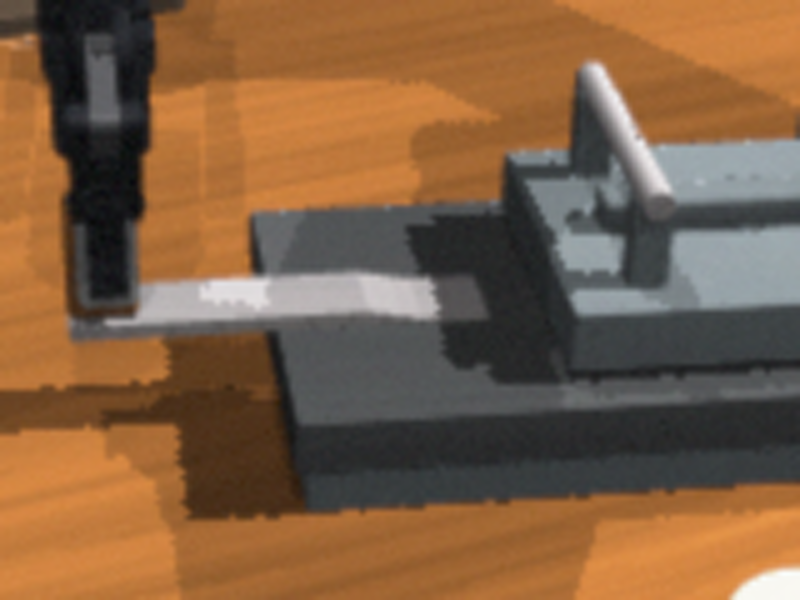

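The blade lies flat on the apron, with its nose at (487,300) pointing at the middle of the platen's front edge and about 18 mm short of it. Contact force has risen by about 3.5 N. Sliding in.

Request:
{"name": "send_rows", "arguments": {
  "translation": [
    [0.3,0,0],
    [0.4,0,0],
    [0.4,0,0],
    [0.4,0,0],
    [0,0,0]
  ],
  "rotation": [
    [0,0,0],
    [0,0,0],
    [0,0,0],
    [0,0,0],
    [0,0,0]
  ],
  "grip": [10,10,10,10,10]
}}

```text
time: 13.95
eef_pos: [0.461, -0.0352, 0.055]
tcp_rot: [0.807, 0.59, 0.001, -0.0]
contact_force: [0.9, 3.7, 4.1]
opening: 0.242
```

Request:
{"name": "send_rows", "arguments": {
  "translation": [
    [0.2,0,0],
    [0.2,0,0],
    [0.2,0,0],
    [0,0,0]
  ],
  "rotation": [
    [0,0,0],
    [0,0,0],
    [0,0,0],
    [0,0,0]
  ],
  "grip": [10,10,10,10]
}}

```text
time: 14.45
eef_pos: [0.4657, -0.022, 0.055]
tcp_rot: [0.807, 0.591, -0.002, 0.002]
contact_force: [-3.2, -11.2, 5.2]
opening: 0.239
```

Request:
{"name": "send_rows", "arguments": {
  "translation": [
    [0.15,0,0],
    [0.15,0,0],
    [0.15,0,0],
    [0,0,0]
  ],
  "rotation": [
    [0,0,0],
    [0,0,0],
    [0,0,0],
    [0,0,0]
  ],
  "grip": [10,10,10,10]
}}

```text
time: 14.95
eef_pos: [0.4697, -0.0094, 0.055]
tcp_rot: [0.807, 0.591, -0.002, 0.002]
contact_force: [-3.6, -13.2, 6.0]
opening: 0.24
```

```bash
python3 - <<'E'
from plan import *
plan([(press(0,-.105,.055),72.3)])
E
```

```text
t 14.95 at [ 0.4697 -0.0094  0.055 ] yaw 72.42 tilt [-0.0009 -0.0053] F [ -3.6 -13.2   6. ] open 20.5
-> [0.4715 0.002  0.055 ] 72.3 rows 1
  each [0.38, -0.06, -0.0] [0.01, 0.06, 0.02]
```

Request:
{"name": "send_rows", "arguments": {
  "translation": [
    [0.15,0,0],
    [0.15,0,0],
    [0.1,0,0],
    [0,0,0]
  ],
  "rotation": [
    [0,0,0],
    [0,0,0],
    [0,0,0],
    [0,0,0]
  ],
  "grip": [10,10,10,10]
}}

```text
time: 15.45
eef_pos: [0.4732, 0.0017, 0.055]
tcp_rot: [0.807, 0.591, -0.002, 0.002]
contact_force: [-4.5, -14.5, 6.5]
opening: 0.24
```

```bash
python3 - <<'E'
from look import *
plan([(press(0,-.105,.055),72.3)])
wristlook("pics/w4.png")
im=cv2.imread("pics/w4.png"); 
s=eyes.read_camera("scene")["image"]
t=eyes.read_camera("top")["image"]
a=cv2.resize(im[0:300,60:580],(800,462))
cv2.imwrite("pics/w4.png",a)
cv2.imwrite("pics/s4.png",np.hstack([cv2.resize(s[152:272,250:410],(500,375),interpolation=cv2.INTER_CUBIC),cv2.resize(t[225:375,180:300],(300,375),interpolation=cv2.INTER_CUBIC)]))
E
```

```text
t 15.45 at [0.4732 0.0017 0.055 ] yaw 72.44 tilt [-0.0014 -0.006 ] F [ -4.5 -14.5   6.5] open 20.5
-> [0.4715 0.002  0.055 ] 72.3 rows 1
  each [-0.01, -0.06, 0.0] [0.01, 0.07, 0.03]
blade px [[365, 36], [275, 35], [272, -121], [368, -120]]
press px [[94, 102], [535, 104], [131, 105], [499, 107], [128, 351], [501, 351], [29, -68], [599, -66]]
```

View pics/w4.png

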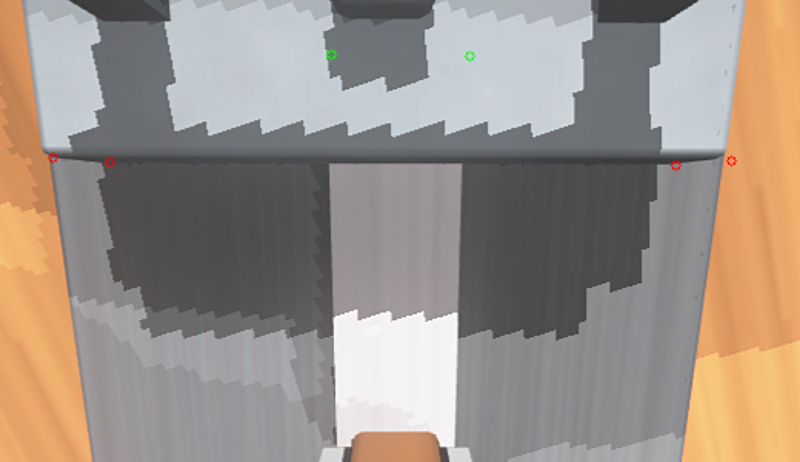

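View pics/s4.png

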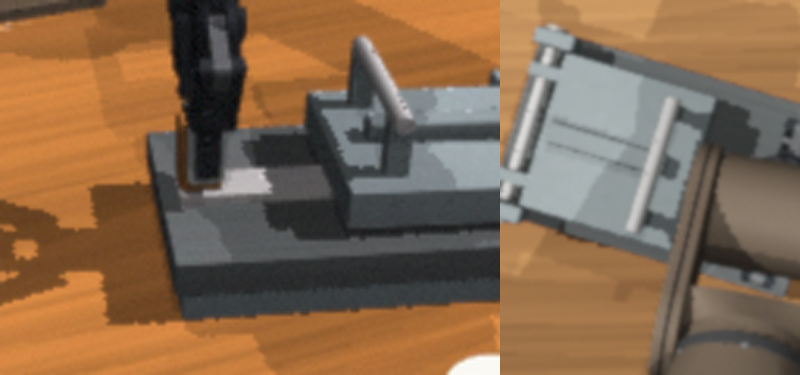

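Wrist view: the platen edge crosses the blade at crop row 163 (full-image row 106), level with its predicted line. The blade is straight and about 2 mm off the middle. The handle sits where it did before the push, so it has not slipped. With the step line still at row 42, it is about 64 px, or 20 mm, under the edge. I'll hold briefly and hand in.

Request:
{"name": "send_rows", "arguments": {
  "translation": [
    [0,0,0],
    [0,0,0],
    [0,0,0],
    [0,0,0]
  ],
  "rotation": [
    [0,0,0],
    [0,0,0],
    [0,0,0],
    [0,0,0]
  ],
  "grip": [10,10,10,10]
}}

```text
time: 16.1
eef_pos: [0.4732, 0.0016, 0.0551]
tcp_rot: [0.807, 0.591, -0.002, 0.002]
contact_force: [-4.2, -14.2, 5.7]
opening: 0.241
```

```bash
python3 - <<'E'
from plant import ctrl, ticket
print(ctrl.get_state()["eef_pos"],ctrl.get_state()["contact_force"]); print(ticket.sign_off())
E
```

```text
[0.47321604 0.00164727 0.05505253] [ -4.24735206 -14.20421861   5.65271139]
the job is handed in; nothing more can be done
None
```

The platen is closed, the blade is in under it and still gripped by its handle, and the job is handed in at 16.1 s of the 61 s allowed.

- **Platen:** I pushed the crossbar forward with closed fingers until the platen sank shut. The pictures afterwards show it lying level over the bed.
- **Blade:** I gripped the handle across its 22 mm width, laid the blade flat on the apron and slid it in nose first along the press's own axis.
- **Depth:** From the arm's position the full-thickness part is about 22 mm under the edge, and from the wrist picture about 20 mm. The blade seemed to sit about 2 mm further back in the grip than assumed, which explains the difference.
- **Drag:** Steady at about 15 N, with no slip in the grip.
- **Alignment:** The blade is straight, but about 2 mm off the middle of the front edge. I did not correct this.
- **Bystanders:** I moved well clear of the pot, candle and jar, but did not re-measure them at the end.

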